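Put the large weight away and hasp the case

TASK

Put the larger of the two brass weights that stand on the table away in the small, empty wooden case with the steel hasp: set it down gently inside, upright, and let go of it. Then close the lid fully, and only after that swing the steel hasp over until it lies flat on the lid with the staple through its slot. Leave the smaller weight and the steel adapter where they stand.

Things in the scene. Friction and masses are not known exactly. Their poses are not given: they have to be found in the camera images.
- case: Wooden weight case, fixed to the table, it cannot slide. Outside 117 (x) x 154 (y) x 66 mm high to the rim; walls 6 mm, floor 8 mm thick, so the empty inside is 105 x 142 mm and 58 mm deep. Origin: centre of the underside, on the table. Own axes: z up, -x is the front with the hasp, +x the rear with the lid's hinge, y along the hinge lines.
- lid (a joint): Lid angle in rad: 0 = closed on the rim, 1.57 = upright, at most 1.9. It starts open (1.6 to 1.78). The hinge is stiff: the lid stays where it is left, and takes about 2 N at its free edge to move.
- lid_hinge (a point): On the lid's hinge line, middle of its length: at the rear face of the case (case x = +58.5 mm, y = 0, z = 66 mm). The lid's underside passes through this line.
- lid_edge (a point): Middle of the lid's free (front) edge, on its outer face. The lid is a wooden slab 117 mm from hinge to free edge, 154 mm wide, 10 mm thick; closed, its top is at z = 76 mm. A small steel wire staple (10 mm wide along y, 14 mm tall) stands on its outer face 14.5 mm in from the free edge, in the middle of the width.
- hasp (a joint): Hasp angle in rad: 0 = home, lying flat just above the closed lid, pointing to the rear; 1.57 = standing straight up; larger = leaning out to the front, away from the lid; at most 2.5. It starts at 2.0 to 2.25. Its hinge is stiff: it stays where it is left, and takes under 1 N at the tip to move. It does not spring.
- hasp_pin (a point): Middle of the hasp's hinge pin, which runs along case y, 8 mm in front of the front wall (case x = -66.5 mm, y = 0, z = 79 mm).
- hasp_tip (a point): Middle of the rolled free end of the hasp, 60 mm from its pin. The hasp is a straight steel strap 63 mm long, 28 mm wide, 4 mm thick (7 mm at the rolled end). Its slot, for the staple, lies 14 to 30 mm from the pin; when home, the staple sticks 9 mm up through it. The strap beyond 32 mm from the pin is plain and may be pushed or pinched; its top when home is at z = 81 mm.
- weight_large: The larger brass weight (to be put away): a cylinder 42 mm in diameter with a knob on top, 52 mm tall in all, about 0.5 kg. Origin: centre of its underside, z up along its axis. Grip it by the cylinder, which is upright from the table to about 34 mm up; the knob above is 20 mm wide.
- weight_small: The smaller brass weight, same shape, 32 mm in diameter, 40 mm tall; to be left alone. Origin: centre of its underside.
- adapter: Steel threaded adapter with a hexagonal foot, 32 x 34 mm, 52 mm tall, standing; to be left alone. Origin: centre of its underside.
Mind the look-alikes: they are no part of the job. What is shaped like the weight_large but turquoise is not meant.

How it is judged (in metres and radians):
On the way, in this order (a step that is already met when the one before it is completed fails the run):
1. the large weight stands upright on the case's floor, let go (x of weight_large in the frame of case between -0.05 and 0.05 m and y of weight_large in the frame of case between -0.07 and 0.07 m and z of weight_large in the frame of case between 0.004 and 0.013 m and angle between weight_large's own z axis and vertical below 0.15 rad and contact force between the fingers and weight_large below 0.1 N), for 0.2 s.
2. the lid is closed, the hasp still off it (value of joint lid below 0.04 rad and value of joint hasp above 0.8 rad), for 0.2 s.
3. the hasp lies home over the staple (value of joint lid below 0.04 rad and value of joint hasp below 0.08 rad), for 0.2 s.
At the end, for the whole second after the job is handed in: The large weight stands upright (within 0.15 rad) at rest on the floor inside the case, the lid is closed (under 0.04 rad) and the hasp lies flat over the staple (under 0.08 rad) (all of step 3 and x of weight_large in the frame of case between -0.05 and 0.05 m and y of weight_large in the frame of case between -0.07 and 0.07 m and z of weight_large in the frame of case between 0.004 and 0.013 m and angle between weight_large's own z axis and vertical below 0.15 rad and linear speed of weight_large below 0.02 m/s); the robot touches nothing.
It fails at once if the hasp is swung in while the lid is not down (value of joint hasp below 0.8 rad and value of joint lid above 0.15 rad).
It fails at once if the large weight is dropped in (faster than 0.5 m/s within 2 cm of the case's floor) (horizontal distance between weight_large and case below 0.08 m and z of weight_large in the frame of case below 0.028 m and linear speed of weight_large above 0.5 m/s).
It fails at once if the small weight is moved more than 2 cm (distance of weight_small from where it was at the start of the episode above 0.02 m).
It fails at once if the adapter is moved more than 2 cm (distance of adapter from where it was at the start of the episode above 0.02 m).
It also fails if it takes over 58 s, if anything falls off the work surface, if the arm or the gripper's body presses on something with over 40 N, if the wrist force passes 120 N, or if a joint passes its speed limit or range.

ROBOT

A 6-joint arm with a two-finger parallel gripper is mounted at the origin on a cart in front of the work surface, level with it; the furniture and walls round the work are solid. World frame = base frame: x ahead of the robot, y to its left, z up, the work surface at z = 0. Lengths are in m, angles in degrees, forces in N, time in s.
With the tool pointing down it reaches from about 0.4 to 0.825 m from the base axis. Payload 7 kg.
Tool frame: the origin (TCP) lies on the centre line of the jaws, within the pads' length; the fingertips stand 8 mm ahead of it and the grasp point (between the pads) lies 11 mm behind it; z points along the fingers, y is the line along which they close (so a half turn about z gives the same grasp; the last joint's range is limited). The gripper opens to 88 mm and grips with 3 to 60 N. Pads are 19 mm wide; open, the fingers measure 130 mm over their backs; the gripper's body (78 mm by 193 mm) begins 47 mm behind the grasp point.
Start: joints at [83.944, 20.546, 0.682, 0, -70.136, -16.507], TCP at [0.259, 0.623, 0.235] pointing down, gripper open.
Joint ranges: [-176.03, 176.03], [-82.01, 121.73], [-58.28, 71.71], [-173.87, 95.51], [-174.79, -0.11], [-173.66, 173.66]. Speed limits (degrees/s): [136.94, 136.94, 172.46, 180, 180, 180].

INTERFACE

Orientations are given as [roll, pitch, yaw] about the fixed x, y, z axes, in that order (R = Rz(yaw) Ry(pitch) Rx(roll)).
In Python, from plant import r gives the robot as it stands.
- The arm moves only by the tool carry_out, never from a script. Its argument "targets" is a list of rows, each a list of 6 numbers: the shift along the tool's x, y, z scaled (see below), then the turn, a rotation vector about the tool's x, y, z scaled (see below). A call has 1 to 5 rows; each row shifts and turns the commanded pose from where the row before left it, along the tool's axes as they then stand; what a row does not reach is not made up. The controller multiplies each number of a shift by 0.5 m and each number of a turn by 60 degrees. A row lasts 1/8 s, in which the tool goes at most 62.5 mm and 10.7 degrees, less where a joint would pass 70% of its speed; a pose out of reach is approached as far as the arm can. A call with a number of a shift or a turn outside -1 to 1 is refused whole. A call with a gripper value outside its range is refused whole. "hand" is the opening, from 0 (shut) to 1 (fully open), set as the call begins (left out, the last holds). The fingers move at their own pace and stop on an object; "squeeze" is the grip in N (left out, the last holds). Time passes only in rows, so rows that do not move let the fingers close. It gives the time, the measured TCP pose, the force, the opening and the grip force at its end, in the units of the state.
- r.get_state(): the state, without advancing time (a new reading comes with each control period).
- r.capture(name): name is "scene" or "side" or "wrist"; returns the picture (384x512x3 uint8, red, green, blue); there is no depth.
- r.camera_info(name): a dict with "K" (3x3 intrinsics, pixels), "eye" and "attitude" of the camera in the world. Camera axes: x right, y down, z forward; pixel columns grow to the right and rows downward; lengths in m; the calibration is good to about 2 mm. A picture is of the moment at which its call begins: read the wrist's pose just before it. camera_info takes no time and is no camera call; for the wrist camera it gives the pose at the moment of the call.
- r.close_job(): hands the job in; it is judged then, once.
The state is a dict: "time_s": time; "joints": joint angles; "qd": joint speeds; "joint_torque": joint torques, N m; "tcp_pos": TCP position; "eef_rot": TCP orientation; "contact_force": force on the tool from outside, world axes, zero at the start; "moment": the same for the moment, N m; "gripper_width": finger opening in m; "gripper_force": force on a finger pad.
Only numpy, scipy, OpenCV 4.12 (cv2) and the standard library are available. Lean on these libraries where they do the work, as an engineer would, in place of code of your own. Each camera call takes 0.05 s, during which the arm holds its last target. There are 200 camera calls.

## Working session

There is one attempt and no reset: what is moved stays moved. The work goes in short steps, Python scripts to look and compute and a tool call to move; the robot and the scene stay as the last step left them, time stands still between calls to the robot, and variables do not carry over. Pictures are saved under pics/ and viewed, at most 10 in all, crops included, and the job is handed in when it is done.

Besides the shell and the picture viewer there is one more tool, called after "Call:" as name(argument=value, ...) on one line, values as JSON. carry_out: Moves the arm, as the interface text tells. Its arguments: {"type":"object","properties":{"targets":{"type":"array","items":{"type":"array","items":{"type":"number","minimum":-1,"maximum":1}}},"hand":{"type":"number"},"squeeze":{"type":"number"}},"required":["targets"]}

```bash
mkdir -p pics; ls
cat > h.py <<'E'
import numpy as np, cv2
from scipy.spatial.transform import Rotation as R
from plant import r
def cam(n):
    c=r.camera_info(n); return c
E
python3 - <<'E'
from h import *
for n in("scene","side","wrist"):
    c=r.camera_info(n); print(n,c)
a=r.capture("scene");b=r.capture("side")
cv2.imwrite("pics/a.png",cv2.resize(a,(800,600),interpolation=cv2.INTER_CUBIC)[:,:,::-1])
cv2.imwrite("pics/b.png",cv2.resize(b,(800,600),interpolation=cv2.INTER_CUBIC)[:,:,::-1])
print(r.get_state())
E
```

```text
pics
scene {'K': array([[379.6932045 ,   0.        , 258.71420111],
       [  0.        , 379.6932045 , 184.49164646],
       [  0.        ,   0.        ,   1.        ]]), 'eye': array([0.03705507, 0.64660753, 0.56169387]), 'attitude': array([-123.36627007,   -1.30755467, -138.06787474])}
side {'K': array([[374.57478107,   0.        , 253.73056945],
       [  0.        , 374.57478107, 198.78083263],
       [  0.        ,   0.        ,   1.        ]]), 'eye': array([ 0.25876939, -0.43286458,  0.64050572]), 'attitude': array([-133.09171361,    0.27779017,  -22.23726899])}
wrist {'K': array([[298.78161562,   0.        , 251.43671781],
       [  0.        , 298.78161562, 193.97292495],
       [  0.        ,   0.        ,   1.        ]]), 'eye': array([0.3348788 , 0.59265713, 0.38308976]), 'attitude': array([ 1.62560427e+02, -1.23377659e-01, -1.12586037e+02])}
{'time_s': 0.1, 'joints': array([ 8.39450851e+01,  2.05866764e+01,  6.38777948e-01, -1.92262185e-02,
       -7.01361084e+01, -1.65071032e+01]), 'qd': array([-0.02761584, -0.01791017,  0.21209241,  0.02043724,  0.0162521 ,
        0.08516566]), 'joint_torque': array([-4.46664963e-04, -5.84165883e+01,  2.93751240e+01,  7.01554388e+00,
        1.01261563e-02, -4.67418420e-05]), 'tcp_pos': array([0.25883493, 0.62293083, 0.23371722]), 'eef_rot': array([ 1.79914319e+02, -6.54166314e-03, -2.25685593e+01]), 'contact_force': array([ 0.24881698, -0.42513452, -0.17884176]), 'moment': array([ 0.04286527, -0.03531109,  0.01650227]), 'gripper_force': 0.0, 'gripper_width': 0.08767374161854948}
```

View pics/a.png

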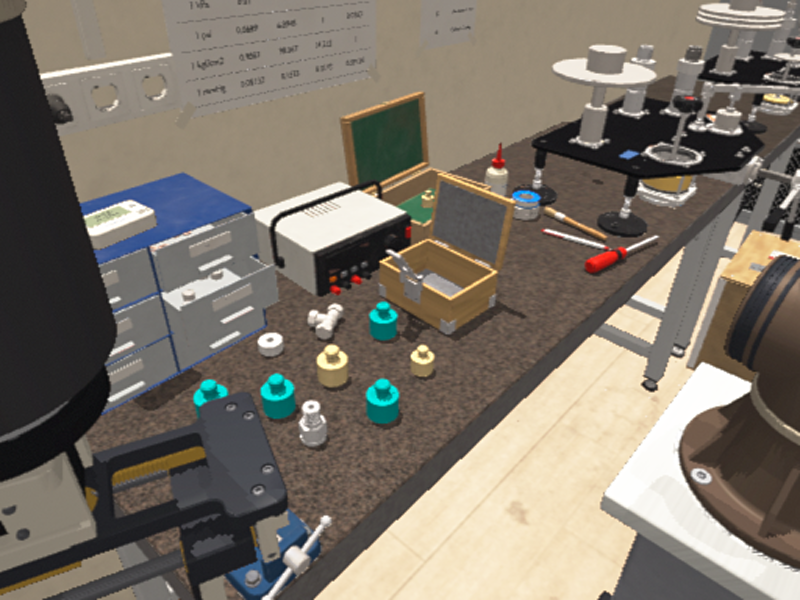

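View pics/b.png

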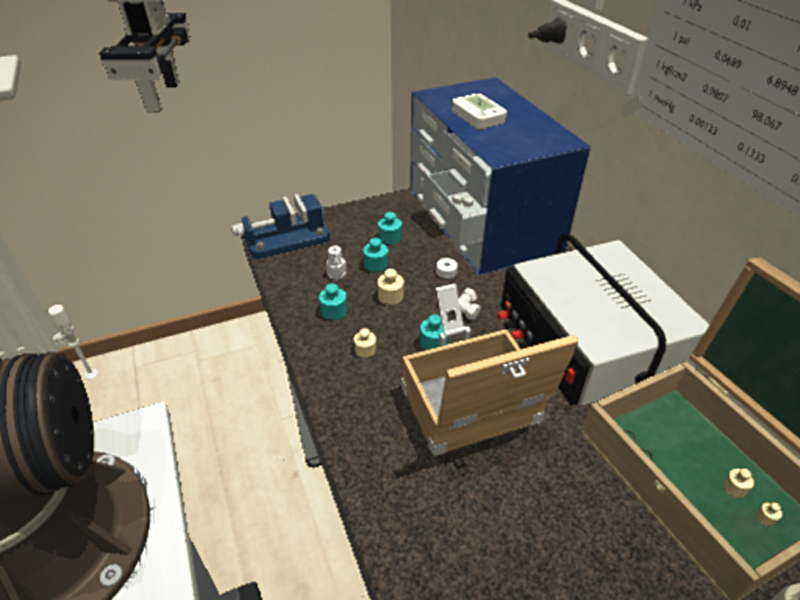

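Run:
```python
from h import *
a=r.capture("scene");b=r.capture("side")
cv2.imwrite("pics/a0.png",a[:,:,::-1]);cv2.imwrite("pics/b0.png",b[:,:,::-1])
def crop(im,x,y,w,h,s,n):
    c=cv2.resize(im[y:y+h,x:x+w],None,fx=s,fy=s,interpolation=cv2.INTER_CUBIC)
    for k in range(0,w,20): cv2.line(c,(k*s,0),(k*s,6),(255,0,0),1); cv2.putText(c,str(x+k),(k*s,18),0,.4,(255,0,0))
    for k in range(0,h,20): cv2.line(c,(0,k*s),(6,k*s),(255,0,0),1); cv2.putText(c,str(y+k),(8,k*s+4),0,.4,(255,0,0))
    cv2.imwrite(n,c[:,:,::-1])
crop(a,195,105,140,150,4,"pics/ac.png");crop(b,220,160,160,135,4,"pics/bc.png")
```

```text
(no output)
```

View pics/ac.png

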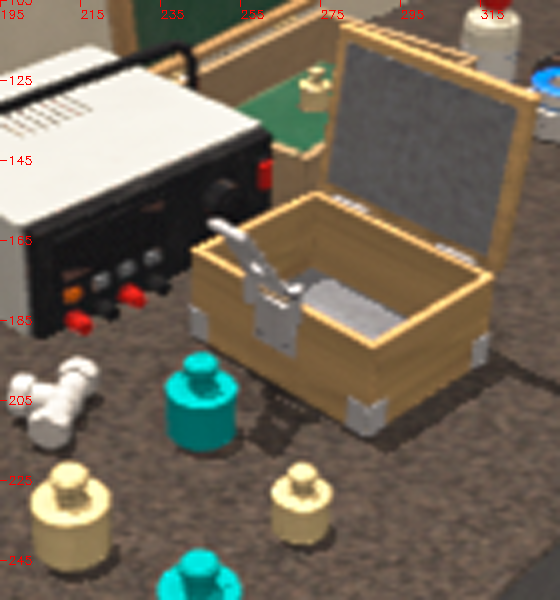

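View pics/bc.png

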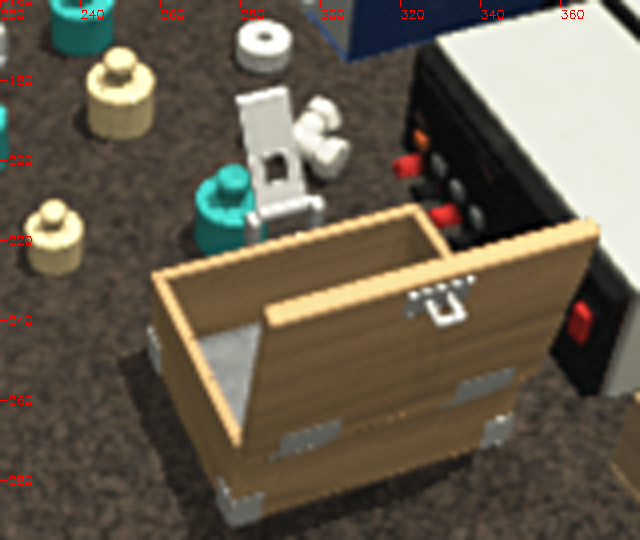

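```bash
cat >> h.py <<'E'
def ray(n,p,info=None):
    c=info or r.camera_info(n); d=np.linalg.solve(c["K"],[p[0],p[1],1.])
    return c["eye"],R.from_euler("xyz",c["attitude"],degrees=True).apply(d)
def onz(n,p,z,info=None):
    e,d=ray(n,p,info); return e+d*(z-e[2])/d[2]
def tri(ps,ns=("scene","side")):
    A=np.zeros((3,3));b=np.zeros(3)
    for n,p in zip(ns,ps):
        e,d=ray(n,p); d=d/np.linalg.norm(d);P=np.eye(3)-np.outer(d,d);A+=P;b+=P@e
    return np.linalg.solve(A,b)
E
python3 - <<'E'
from h import *
np.set_printoptions(precision=4,suppress=True)
S=lambda u,v:(195+(u+.5)/4-.5,105+(v+.5)/4-.5)
D=lambda u,v:(220+(u+.5)/4-.5,160+(v+.5)/4-.5)
for nm,p in dict(FL=(193,248),FR=(374,346),RR=(492,275),RL=(318,193)).items(): print(nm,"scene",onz("scene",S(*p),.066))
for nm,p in dict(FR=(153,275),FL=(415,207),RR=(238,443)).items(): print(nm,"side",onz("side",D(*p),.066))
for nm,a,b,z in(("L",(70,470),(120,57),.052),("S",(302,470),(54,208),.04)):
    print(nm,onz("scene",S(*a),z),onz("side",D(*b),z),tri((S(*a),D(*b))))
print("hasp tip",tri((S(218,225),D(263,95))))
print("lidFR",tri((S(533,97),D(268,315))),"lidFL",tri((S(343,25),D(598,228))))
f=lambda u,v:((u+.5)/1.5625-.5,(v+.5)/1.5625-.5)
print("adapter",tri((f(312,406),f(335,251))), "turq", [tri((f(*a),f(*b))) for a,b in (((383,307),(433,321)),((382,385),(333,290)),((277,380),(375,243)))])
E
```

```text
FL scene [0.6163 0.0453 0.066 ]
FR scene [0.4639 0.0524 0.066 ]
RR scene [ 0.4593 -0.061   0.066 ]
RL scene [ 0.6061 -0.0667  0.066 ]
FR side [0.4626 0.0503 0.066 ]
FL side [0.6127 0.0419 0.066 ]
RR side [ 0.4584 -0.0623  0.066 ]
L [0.5201 0.2388 0.052 ] [0.519 0.238 0.052] [0.5196 0.2387 0.0518]
S [0.4404 0.1426 0.04  ] [0.4398 0.1409 0.04  ] [0.4405 0.1419 0.0392]
hasp tip [0.5457 0.0951 0.129 ]
lidFR [ 0.4583 -0.0824  0.1798] lidFL [ 0.611  -0.0911  0.178 ]
adapter [0.4563 0.328  0.0493] turq [array([0.5389, 0.1171, 0.0463]), array([0.4243, 0.24  , 0.0446]), array([0.5264, 0.3263, 0.0466])]
```

Run:
```python
from h import *
np.set_printoptions(precision=4,suppress=True)
def proj(n,X):
    c=r.camera_info(n); p=R.from_euler("xyz",c["attitude"],degrees=True).inv().apply(np.array(X)-c["eye"]); q=c["K"]@p; return q[:2]/q[2]
w=r.camera_info("wrist")["eye"]
t=r.get_state()["tcp_pos"]
print([proj(n,x) for n in("scene","side") for x in(w,t)])
f=lambda u,v:((u+.5)/1.5625-.5,(v+.5)/1.5625-.5)
S=lambda u,v:(195+(u+.5)/4-.5,105+(v+.5)/4-.5)
print("psu corner",onz("scene",S(38,335),0),"cabinet",onz("side",f(480,270),0),"cab2 scene",onz("scene",f(105,408),0),onz("scene",f(268,325),0.0),"washer",onz("scene",f(270,345),0.01),"elbow",onz("scene",f(325,322),.015))
a=cv2.imread("pics/a0.png");b=cv2.imread("pics/b0.png")
c=np.hstack([cv2.resize(a[224:384,0:220],(550,400)),cv2.resize(b[0:160,60:160],(250,400))])
cv2.imwrite("pics/g.png",c)
```

```text
[array([ 14.9622, 202.204 ]), array([ 70.8192, 399.7933]), array([120.7148,  -2.765 ]), array([103.7613,  59.3868])]
psu corner [0.6889 0.117  0.    ] cabinet [0.6872 0.2426 0.    ] cab2 scene [0.6896 0.4829 0.    ] [0.6822 0.2283 0.    ] washer [0.6293 0.2636 0.01  ] elbow [0.6083 0.1748 0.015 ]
```

View pics/g.png

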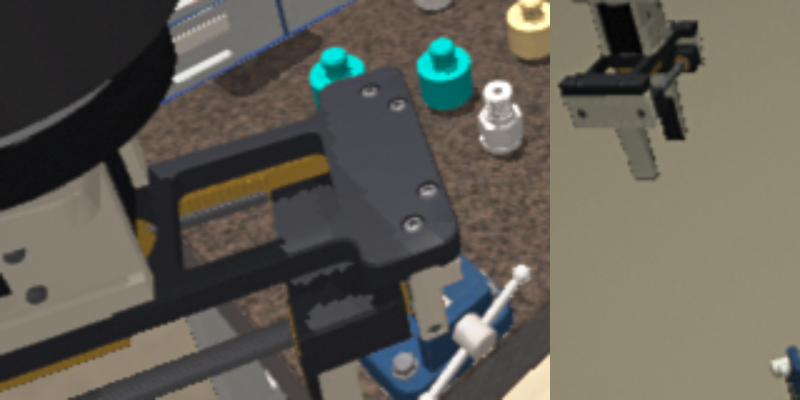

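Run:
```python
from h import *
t=r.get_state()["tcp_pos"]
for p in[(72,50),(74,150),(73,200),(70,235),(60,250),(30,268)]:
    e,d=ray("scene",p); n=np.array([-d[1],d[0]])/np.hypot(d[0],d[1]); v=t[:2]-e[:2]
    s=(v@d[:2])/(d[:2]@d[:2]); print(p,"dist",round(abs(v@n),4),"z",round(e[2]+s*d[2]-t[2],4))
```

```text
(72, 50) dist 0.0643 z 0.278
(74, 150) dist 0.0531 z 0.2231
(73, 200) dist 0.0451 z 0.1896
(70, 235) dist 0.0376 z 0.1637
(60, 250) dist 0.0294 z 0.1538
(30, 268) dist 0.0104 z 0.1474
```

Call:
carry_out(targets=[[0,0,0,0,0,-0.17],[0,0,0,0,0,-0.17],[0,0,0,0,0,-0.17],[0,0,0,0,0,-0.17],[0,0,0,0,0,-0.17]], hand=0.75, squeeze=25)

```text
time_s: 0.82
tcp_pos: [0.2589, 0.6232, 0.2343]
eef_rot: [180.0, 0.0, 28.8]
contact_force: [-0.1, -0.8, 0.5]
gripper_width: 0.0658
gripper_force: 0.0
```

Call:
carry_out(targets=[[0,0,0,0,0,-0.17],[0,0,0,0,0,-0.17],[0,0,0,0,0,-0.17],[0,0,0,0,0,-0.17],[0,0,0,0,0,-0.17],[0,0,0,0,0,0]])

```text
schema error: expected 1 to 5 rows
```

```bash
cat >> h.py <<'E'
def delta(target):
    s=r.get_state(); Rt=R.from_euler("xyz",s["eef_rot"],degrees=True)
    return np.round(Rt.inv().apply(np.array(target)-s["tcp_pos"])/.5,4)
def st():
    s=r.get_state(); print({k:np.round(s[k],4) for k in("time_s","joints","tcp_pos","eef_rot","contact_force","gripper_width","gripper_force")})
E
python3 - <<'E'
from h import *
st(); print(delta((.5195,.2387,.15)))
E
```

```text
{'time_s': np.float64(0.825), 'joints': array([ 8.39438e+01,  2.05618e+01,  6.68200e-01, -7.40000e-03,
       -7.01348e+01,  3.48304e+01]), 'tcp_pos': array([0.2589, 0.6232, 0.2343]), 'eef_rot': array([1.799807e+02, 2.190000e-02, 2.877170e+01]), 'contact_force': array([-0.1436, -0.7643,  0.5222]), 'gripper_width': np.float64(0.0658), 'gripper_force': np.float64(0.0)}
[0.0867 0.9248 0.1688]
```

Call:
carry_out(targets=[[0,0,0,0,0,-0.17],[0,0,0,0,0,-0.17],[0,0,0,0,0,-0.17],[0,0,0,0,0,-0.17],[0,0,0,0,0,-0.17]])

```text
time_s: 1.45
tcp_pos: [0.259, 0.6232, 0.2343]
eef_rot: [-180.0, 0.0, 79.8]
contact_force: [-0.3, -0.1, 1.2]
gripper_width: 0.0659
gripper_force: 0.0
```

Run:
```python
from h import *
st(); print(delta((.5195,.2387,.15)))
```

```text
{'time_s': np.float64(1.45), 'joints': array([ 8.39430e+01,  2.05596e+01,  6.67700e-01, -5.20000e-03,
       -7.01363e+01,  8.58317e+01]), 'tcp_pos': array([0.259 , 0.6232, 0.2343]), 'eef_rot': array([-1.799971e+02,  2.840000e-02,  7.977300e+01]), 'contact_force': array([-0.2858, -0.0724,  1.1938]), 'gripper_width': np.float64(0.0659), 'gripper_force': np.float64(0.0)}
[-0.6641  0.6493  0.1689]
```

Call:
carry_out(targets=[[-0.066,0.065,0.017,0,0,0],[-0.066,0.065,0.017,0,0,0],[-0.066,0.065,0.017,0,0,0],[-0.066,0.065,0.017,0,0,0],[-0.066,0.065,0.017,0,0,0]])

```text
time_s: 2.08
tcp_pos: [0.3891, 0.43, 0.1918]
eef_rot: [-180.0, -0.0, 79.4]
contact_force: [0.4, 1.1, 0.2]
gripper_width: 0.0655
gripper_force: 0.0
```

Call:
carry_out(targets=[[-0.066,0.065,0.017,0,0,0],[-0.066,0.065,0.017,0,0,0],[-0.066,0.065,0.017,0,0,0],[-0.066,0.065,0.017,0,0,0],[-0.066,0.065,0.017,0,0,0]])

```text
time_s: 2.7
tcp_pos: [0.5187, 0.238, 0.1494]
eef_rot: [180.0, -0.0, 79.4]
contact_force: [0.8, 0.9, -0.1]
gripper_width: 0.0656
gripper_force: 0.0
```

Run:
```python
from h import *
st(); print(delta((.5195,.2387,.013)))
w=r.camera_info("wrist"); im=r.capture("wrist")
def proj(X):
    p=R.from_euler("xyz",w["attitude"],degrees=True).inv().apply(np.array(X)-w["eye"]); q=w["K"]@p; return q[:2]/q[2]
for X in((.5195,.2387,.052),(.5372,-.0051,.066),(.4405,.1419,.04)): print(proj(X))
cv2.imwrite("pics/w.png",cv2.resize(im,(800,600),interpolation=cv2.INTER_CUBIC)[:,:,::-1])
```

```text
{'time_s': np.float64(2.7), 'joints': array([ 4.428960e+01,  1.484870e+01, -1.939680e+01, -6.000000e-04,
       -5.574210e+01,  1.251549e+02]), 'tcp_pos': array([0.5187, 0.238 , 0.1494]), 'eef_rot': array([ 1.799932e+02, -1.050000e-02,  7.944420e+01]), 'contact_force': array([ 0.8175,  0.8891, -0.0692]), 'gripper_width': np.float64(0.0656), 'gripper_force': np.float64(0.0)}
[0.0016 0.0014 0.2728]
[251.66078613 198.28987303]
[310.06479647 413.65017395]
[192.80826144 296.81940154]
```

View pics/w.png

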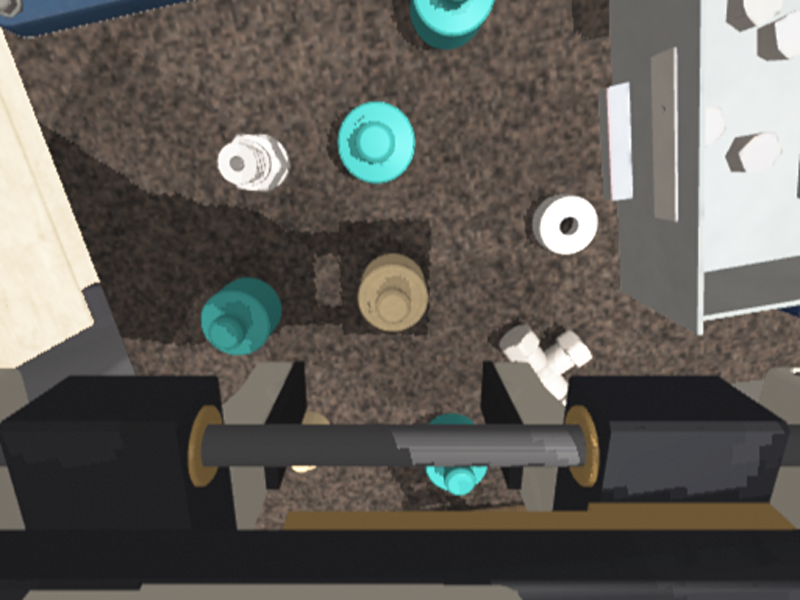

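Run:
```python
from h import *
f=lambda u,v:((u+.5)/1.5625-.5,(v+.5)/1.5625-.5)
print(tri((f(275,265),f(485,198))),tri((f(275,265),f(470,215))))
c=r.camera_info("wrist")
for z in(.05,.08,.11): print(z,onz("wrist",f(630,200),z,c),onz("wrist",f(697,332),z,c),onz("wrist",f(620,290),z,c))
print(delta((.5195,.2395,.013)))
```

```text
[0.66120277 0.22935104 0.13815256] [0.64701141 0.22930257 0.1278844 ]
0.05 [0.65207419 0.27092363 0.05      ] [0.68678343 0.18984849 0.05      ] [0.64499158 0.22286454 0.05      ]
0.08 [0.63796176 0.27632028 0.08      ] [0.66845894 0.20508383 0.08      ] [0.63173864 0.23409329 0.08      ]
0.11 [0.62384933 0.28171693 0.11      ] [0.65013445 0.22031916 0.11      ] [0.61848571 0.24532204 0.11      ]
[ 0.0111 -0.0021  0.2699]
```

Call:
carry_out(targets=[[0.002,0,0,0,0,0.165],[0,0,0,0,0,0.165],[0,0,0,0,0,0.165],[0,0,0,0,0,0.165],[0,0,0,0,0,0]])

```text
time_s: 3.38
tcp_pos: [0.5181, 0.2403, 0.1495]
eef_rot: [-180.0, 0.0, 39.9]
contact_force: [0.0, -0.5, -1.2]
gripper_width: 0.0654
gripper_force: 0.0
```

Run:
```python
from h import *
st(); print(delta((.5195,.2395,.013)))
```

```text
{'time_s': np.float64(3.375), 'joints': array([ 4.45029e+01,  1.48938e+01, -1.93181e+01, -2.10000e-03,
       -5.58008e+01,  8.54008e+01]), 'tcp_pos': array([0.5181, 0.2403, 0.1495]), 'eef_rot': array([-1.799993e+02,  1.270000e-02,  3.990250e+01]), 'contact_force': array([ 0.0312, -0.5286, -1.2258]), 'gripper_width': np.float64(0.0654), 'gripper_force': np.float64(0.0)}
[0.0012 0.003  0.273 ]
```

Call:
carry_out(targets=[[0.001,0.003,0.08,0,0,0],[0,0,0.08,0,0,0],[0,0,0.06,0,0,0],[0,0,0.035,0,0,0],[0,0,0.018,0,0,0]])

```text
time_s: 4.0
tcp_pos: [0.5191, 0.2391, 0.012]
eef_rot: [180.0, 0.1, 40.0]
contact_force: [0.6, -0.8, 0.4]
gripper_width: 0.0659
gripper_force: 0.0
```

Call:
carry_out(targets=[[0,0,0,0,0,0],[0,0,0,0,0,0],[0,0,0,0,0,0],[0,0,0,0,0,0]], hand=0.3, squeeze=25)

```text
time_s: 4.5
tcp_pos: [0.5199, 0.2399, 0.0139]
eef_rot: [-180.0, -0.1, 39.9]
contact_force: [-0.8, 0.7, 3.7]
gripper_width: 0.0405
gripper_force: 25.0
```

Call:
carry_out(targets=[[0,0,-0.04,0,0,0],[0,0,-0.08,0,0,0],[0,0,-0.1,0,0,0],[0,0,-0.1,0,0,-0.1],[0,0,-0.03,0,0,-0.157]])

```text
time_s: 5.12
tcp_pos: [0.5203, 0.2401, 0.1914]
eef_rot: [179.9, -0.3, 55.5]
contact_force: [-0.2, 0.2, -5.4]
gripper_width: 0.0407
gripper_force: 25.0
```

Call:
carry_out(targets=[[0,0,0,0,0,-0.157],[0,0,0,0,0,-0.157],[0,0,0,0,0,-0.157],[0,0,0,0,0,-0.06],[0,0,0,0,0,0]])

```text
time_s: 5.75
tcp_pos: [0.5189, 0.2391, 0.1874]
eef_rot: [-179.9, 0.0, 87.1]
contact_force: [-0.0, 0.3, -4.7]
gripper_width: 0.0404
gripper_force: 25.0
```

Run:
```python
from h import *
st(); print(delta((.536,-.004,.19)))
```

```text
{'time_s': np.float64(5.75), 'joints': array([ 4.433350e+01,  1.295470e+01, -1.643910e+01, -3.580000e-02,
       -6.068380e+01,  1.327554e+02]), 'tcp_pos': array([0.5189, 0.2391, 0.1874]), 'eef_rot': array([-1.799244e+02,  3.580000e-02,  8.707130e+01]), 'contact_force': array([-0.0062,  0.2537, -4.742 ]), 'gripper_width': np.float64(0.0404), 'gripper_force': np.float64(24.9936)}
[-0.4838  0.059  -0.005 ]
```

Call:
carry_out(targets=[[-0.05,0.008,0,0,0,0],[-0.08,0.01,0,0,0,0],[-0.09,0.01,0,0,0,0],[-0.09,0.01,0,0,0,0],[-0.08,0.01,0,0,0,0]])

```text
time_s: 6.38
tcp_pos: [0.5331, 0.042, 0.1878]
eef_rot: [-180.0, 0.0, 87.0]
contact_force: [0.7, 0.5, -4.2]
gripper_width: 0.0407
gripper_force: 25.0
```

Call:
carry_out(targets=[[-0.06,0.007,0,0,0,0],[-0.034,0.004,0,0,0,0],[0,0,0,0,0,0],[0,0,0,0,0,0]])

```text
time_s: 6.88
tcp_pos: [0.5368, -0.0032, 0.1879]
eef_rot: [-180.0, -0.0, 87.1]
contact_force: [-0.1, -0.0, -4.1]
gripper_width: 0.0404
gripper_force: 25.0
```

Run:
```python
from h import *
st(); print(delta((.536,-.004,.025)))
b=r.capture("side"); a=r.capture("scene")
A=cv2.resize(a[80:230,220:345],(500,600),interpolation=cv2.INTER_CUBIC);B=cv2.resize(b[90:290,240:340],(300,600),interpolation=cv2.INTER_CUBIC)
cv2.imwrite("pics/p.png",np.hstack([A,B])[:,:,::-1])
```

```text
{'time_s': np.float64(6.875), 'joints': array([ 2.058220e+01,  9.677300e+00, -2.060950e+01, -1.760000e-02,
       -5.971560e+01,  1.565198e+02]), 'tcp_pos': array([ 0.5368, -0.0032,  0.1879]), 'eef_rot': array([-1.799917e+02, -1.290000e-02,  8.709320e+01]), 'contact_force': array([-1.1090e-01, -2.0000e-03, -4.0979e+00]), 'gripper_width': np.float64(0.0404), 'gripper_force': np.float64(24.994)}
[-0.0018 -0.0015  0.3259]
```

View pics/p.png

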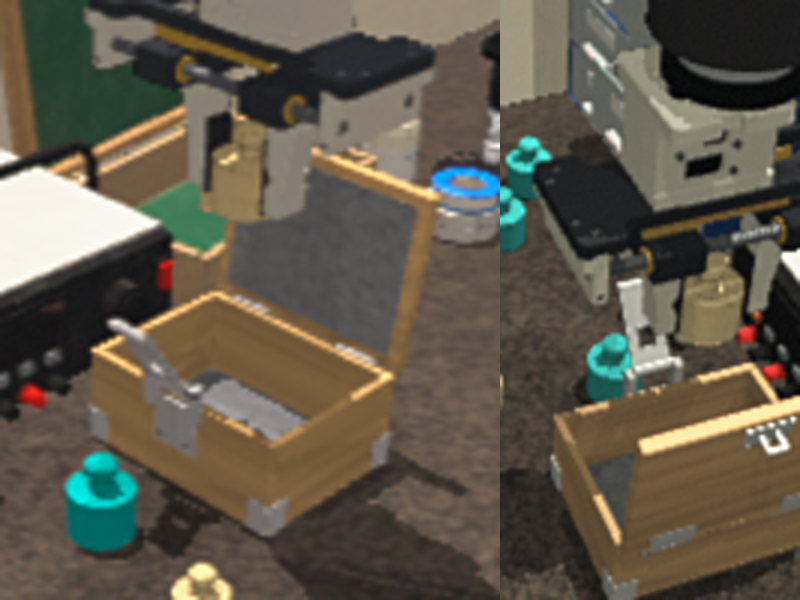

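Call:
carry_out(targets=[[-0.002,-0.001,0.05,0,0,0],[0,0,0.08,0,0,0],[0,0,0.08,0,0,0],[0,0,0.06,0,0,0],[0,0,0.03,0,0,0]])

```text
time_s: 7.6
tcp_pos: [0.5357, -0.0042, 0.0366]
eef_rot: [-179.9, 0.0, 87.2]
contact_force: [0.4, 0.2, -3.5]
gripper_width: 0.0407
gripper_force: 25.0
```

Call:
carry_out(targets=[[0,0,0.014,0,0,0],[0,0,0.008,0,0,0],[0,0,0.004,0,0,0],[0,0,0,0,0,0]])

```text
time_s: 8.1
tcp_pos: [0.5366, -0.0046, 0.0256]
eef_rot: [179.9, -0.0, 87.1]
contact_force: [0.5, -0.3, -4.7]
gripper_width: 0.0405
gripper_force: 25.0
```

Call:
carry_out(targets=[[0,0,0.004,0,0,0],[0,0,0.003,0,0,0],[0,0,0,0,0,0]])

```text
time_s: 8.48
tcp_pos: [0.5364, -0.0047, 0.0219]
eef_rot: [180.0, 0.0, 87.1]
contact_force: [-0.0, 0.1, 1.4]
gripper_width: 0.0403
gripper_force: 25.0
```

Call:
carry_out(targets=[[0,0,0,0,0,0],[0,0,0,0,0,0],[0,0,0,0,0,0],[0,0,0,0,0,0],[0,0,0,0,0,0]], hand=0.7)

```text
time_s: 9.1
tcp_pos: [0.5363, -0.0047, 0.0216]
eef_rot: [180.0, 0.0, 87.1]
contact_force: [-0.3, 0.7, -0.1]
gripper_width: 0.0611
gripper_force: 0.0
```

Call:
carry_out(targets=[[0,0,-0.03,0,0,0],[0,0,-0.06,0,0,0],[0,0,-0.1,0,0,0],[0,0,-0.11,0,0,0],[0,0,-0.11,0,0,0]])

```text
time_s: 9.72
tcp_pos: [0.5359, -0.0049, 0.2297]
eef_rot: [179.9, -0.0, 87.1]
contact_force: [1.2, 1.0, 0.2]
gripper_width: 0.0612
gripper_force: 0.0
```

Call:
carry_out(targets=[[0,0,0,0,0,0.17],[0,0,0,0,0,0.17],[0,0,0,0,0,0.17],[0,0,0,0,0,0.17],[0,0,0,0,0,0.17]], hand=0, squeeze=10)

```text
time_s: 10.35
tcp_pos: [0.5361, -0.0048, 0.2278]
eef_rot: [180.0, -0.1, 35.8]
contact_force: [-0.1, 0.9, 0.2]
gripper_width: 0.0167
gripper_force: 0.0
```

Call:
carry_out(targets=[[0,0,0,0,0,0.17],[0,0,0,0,0,0.17],[0,0,0,0,0,0.17],[0,0,0,0,0,0.17],[0,0,0,0,0,0.17]])

```text
time_s: 10.98
tcp_pos: [0.5361, -0.0048, 0.2278]
eef_rot: [-180.0, -0.1, -15.2]
contact_force: [-0.4, 0.0, -0.4]
gripper_width: 0.0
gripper_force: 0.0
```

Call:
carry_out(targets=[[0,0,0,0,0,0.17],[0,0,0,0,0,0.17],[0,0,0,0,0,0.17],[0,0,0,0,0,0.17],[0,0,0,0,0,0.17]])

```text
time_s: 11.6
tcp_pos: [0.5361, -0.0048, 0.2277]
eef_rot: [-179.9, -0.0, -66.2]
contact_force: [1.2, 0.3, -0.1]
gripper_width: 0.0004
gripper_force: 0.0
```

Call:
carry_out(targets=[[0,0,0,0,0,0.15],[0,0,0,0,0,0.15],[0,0,0,0,0,0.15],[0,0,0,0,0,0]])

```text
time_s: 12.1
tcp_pos: [0.5361, -0.0048, 0.2275]
eef_rot: [-180.0, 0.0, -92.8]
contact_force: [0.3, 0.3, 0.8]
gripper_width: 0.0001
gripper_force: 0.0
```

Run:
```python
from h import *
st(); print(delta((.495,-.14,.23)))
b=r.capture("side"); a=r.capture("scene")
A=cv2.resize(a[20:220,200:350],(450,600),interpolation=cv2.INTER_CUBIC);B=cv2.resize(b[90:290,230:345],(345,600),interpolation=cv2.INTER_CUBIC)
cv2.imwrite("pics/q.png",np.hstack([A,B])[:,:,::-1])
```

```text
{'time_s': np.float64(12.1), 'joints': array([ 2.04551e+01,  7.72460e+00, -1.74746e+01,  4.50000e-03,
       -6.47509e+01, -2.32781e+01]), 'tcp_pos': array([ 0.5361, -0.0048,  0.2275]), 'eef_rot': array([-1.799525e+02,  1.590000e-02, -9.282100e+01]), 'contact_force': array([0.3379, 0.2551, 0.8247]), 'gripper_width': np.float64(0.0001), 'gripper_force': np.float64(0.0)}
[ 0.2742  0.0689 -0.0051]
```

View pics/q.png

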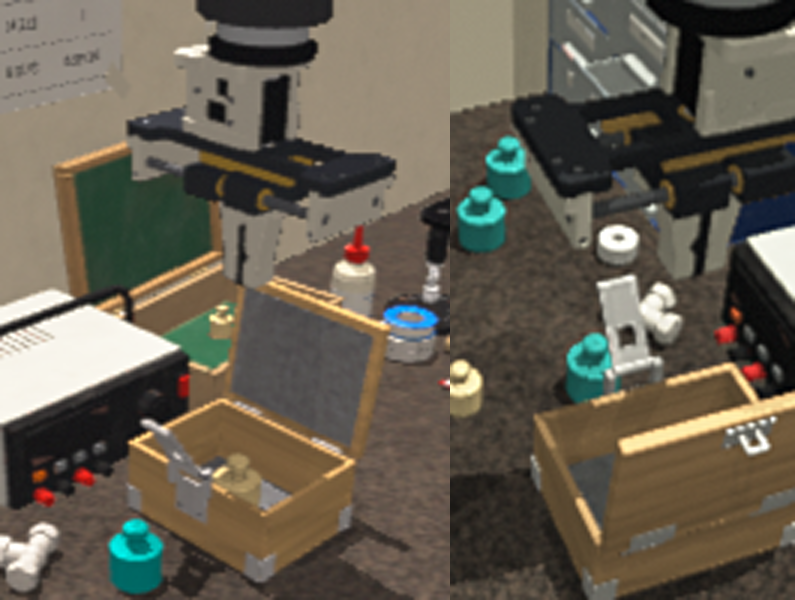

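Call:
carry_out(targets=[[0.045,0.011,0,0,0,0],[0.065,0.016,0,0,0,0],[0.065,0.016,0,0,0,0],[0.06,0.016,0,0,0,0],[0.04,0.01,0,0,0,0]])

```text
time_s: 12.82
tcp_pos: [0.4943, -0.1414, 0.2269]
eef_rot: [-180.0, -0.0, -92.7]
contact_force: [0.5, 0.2, -0.5]
gripper_width: 0.0005
gripper_force: 0.0
```

Call:
carry_out(targets=[[0,0,0.04,0,0,0],[0,0,0.06,0,0,0],[0,0,0.038,0,0,0],[0,0,0,0,0,0]])

```text
time_s: 13.32
tcp_pos: [0.4939, -0.1403, 0.1566]
eef_rot: [179.8, -0.0, -92.8]
contact_force: [0.1, 0.2, -0.2]
gripper_width: 0.0005
gripper_force: 0.0
```

Run:
```python
from h import *
st()
# corner path -> TCP path (half finger depth 10 mm, tip 8 mm ahead of TCP)
yh,zh=-.067,.066; rho=.085
for th in(1.4,1.2,1.0,.8,.6,.4,.2,.1,0):
    y=yh+rho*np.cos(th)-.01*np.sin(th)-.010; z=zh+rho*np.sin(th)+.01*np.cos(th)+.008
    print(th,np.round([y,z],4))
```

```text
{'time_s': np.float64(13.325), 'joints': array([ 6.06430e+00,  9.33220e+00, -2.56481e+01, -1.02000e-02,
       -5.51810e+01, -8.82040e+00]), 'tcp_pos': array([ 0.4939, -0.1403,  0.1566]), 'eef_rot': array([ 1.798394e+02, -1.650000e-02, -9.276190e+01]), 'contact_force': array([ 0.105 ,  0.2272, -0.2407]), 'gripper_width': np.float64(0.0005), 'gripper_force': np.float64(0.0)}
1.4 [-0.0724  0.1595]
1.2 [-0.0555  0.1568]
1.0 [-0.0395  0.1509]
0.8 [-0.025   0.1419]
0.6 [-0.0125  0.1302]
0.4 [-0.0026  0.1163]
0.2 [0.0043 0.1007]
0.1 [0.0066 0.0924]
0 [0.008 0.084]
```

Call:
carry_out(targets=[[-0.03,0,0,0,0,0],[-0.03,0,0,0,0,0],[-0.03,0,0,0,0,0],[-0.026,0,0,0,0,0],[-0.02,0,0,0,0,0]])

```text
time_s: 13.95
tcp_pos: [0.4986, -0.0714, 0.158]
eef_rot: [-180.0, -0.0, -92.8]
contact_force: [1.2, -2.7, 1.1]
gripper_width: 0.0006
gripper_force: 1.1
```

Call:
carry_out(targets=[[-0.017,0,0,0,0,0],[-0.017,0,0,0,0,0],[-0.016,0,0.006,0,0,0],[-0.016,0,0.006,0,0,0],[-0.015,0,0.009,0,0,0]])

```text
time_s: 14.58
tcp_pos: [0.5004, -0.0314, 0.1468]
eef_rot: [-180.0, 0.0, -92.9]
contact_force: [-0.7, -0.4, 2.2]
gripper_width: 0.0006
gripper_force: 1.0
```

Call:
carry_out(targets=[[-0.014,0,0.009,0,0,0],[-0.0125,0,0.012,0,0,0],[-0.0125,0,0.012,0,0,0],[-0.01,0,0.014,0,0,0],[-0.01,0,0.014,0,0,0]])

```text
time_s: 15.2
tcp_pos: [0.502, -0.002, 0.1161]
eef_rot: [-180.0, 0.0, -92.9]
contact_force: [0.6, -1.3, 1.7]
gripper_width: 0.0004
gripper_force: 0.7
```

Run:
```python
from h import *
st()
```

```text
{'time_s': np.float64(15.2), 'joints': array([ 2.22284e+01,  1.08651e+01, -3.00292e+01,  9.00000e-04,
       -4.90908e+01, -2.51094e+01]), 'tcp_pos': array([ 0.502 , -0.002 ,  0.1161]), 'eef_rot': array([-1.799862e+02,  5.700000e-03, -9.288040e+01]), 'contact_force': array([ 0.5874, -1.2535,  1.6955]), 'gripper_width': np.float64(0.0004), 'gripper_force': np.float64(0.7442)}
```

Contact follows as planned. Pressing down the rest.

Call:
carry_out(targets=[[-0.007,0,0.015,0,0,0],[-0.007,0,0.016,0,0,0],[-0.005,0,0.016,0,0,0],[-0.002,0,0.008,0,0,0],[0,0,0.006,0,0,0]])

```text
time_s: 15.82
tcp_pos: [0.5023, 0.0081, 0.0858]
eef_rot: [180.0, 0.0, -92.9]
contact_force: [-0.2, 1.6, 1.7]
gripper_width: 0.0002
gripper_force: 0.7
```

Call:
carry_out(targets=[[0,0,0.003,0,0,0],[0,0,0.003,0,0,0],[0,0,0,0,0,0]])

```text
time_s: 16.2
tcp_pos: [0.5024, 0.0081, 0.0841]
eef_rot: [-180.0, 0.0, -92.9]
contact_force: [-5.9, 2.0, 11.8]
gripper_width: 0.0009
gripper_force: 6.3
```

Call:
carry_out(targets=[[0,0,0,0,0,0],[0,0,-0.04,0,0,0],[0,0,-0.08,0,0,0],[0,0,-0.08,0,0,0],[0,0,0,0,0,0]])

```text
time_s: 16.82
tcp_pos: [0.5041, 0.0084, 0.1863]
eef_rot: [-179.7, 0.1, -92.9]
contact_force: [-0.2, 0.2, -0.6]
gripper_width: 0.0005
gripper_force: 0.0
```

Call:
carry_out(targets=[[-0.05,-0.014,0,0,0,0],[-0.07,-0.019,0,0,0,0],[-0.07,-0.019,0,0,0,0],[-0.06,-0.017,0,0,0,0],[0,0,0,0,0,0]])

```text
time_s: 17.45
tcp_pos: [0.5431, 0.1325, 0.1818]
eef_rot: [179.9, -0.0, -92.8]
contact_force: [0.4, -0.8, -0.5]
gripper_width: 0.0009
gripper_force: 0.0
```

Run:
```python
from h import *
st(); print(delta((.543,.132,.12)))
b=r.capture("side"); a=r.capture("scene")
A=cv2.resize(a[70:220,210:335],(500,600),interpolation=cv2.INTER_CUBIC);B=cv2.resize(b[120:270,240:315],(300,600),interpolation=cv2.INTER_CUBIC)
cv2.imwrite("pics/s.png",np.hstack([A,B])[:,:,::-1])
```

```text
{'time_s': np.float64(17.45), 'joints': array([ 3.37655e+01,  1.21123e+01, -1.83679e+01, -1.45000e-02,
       -5.96102e+01, -3.65509e+01]), 'tcp_pos': array([0.5431, 0.1325, 0.1818]), 'eef_rot': array([ 1.79920e+02, -4.38000e-02, -9.27927e+01]), 'contact_force': array([ 0.3582, -0.8134, -0.4747]), 'gripper_width': np.float64(0.0009), 'gripper_force': np.float64(0.0)}
[0.0009 0.     0.1235]
```

View pics/s.png

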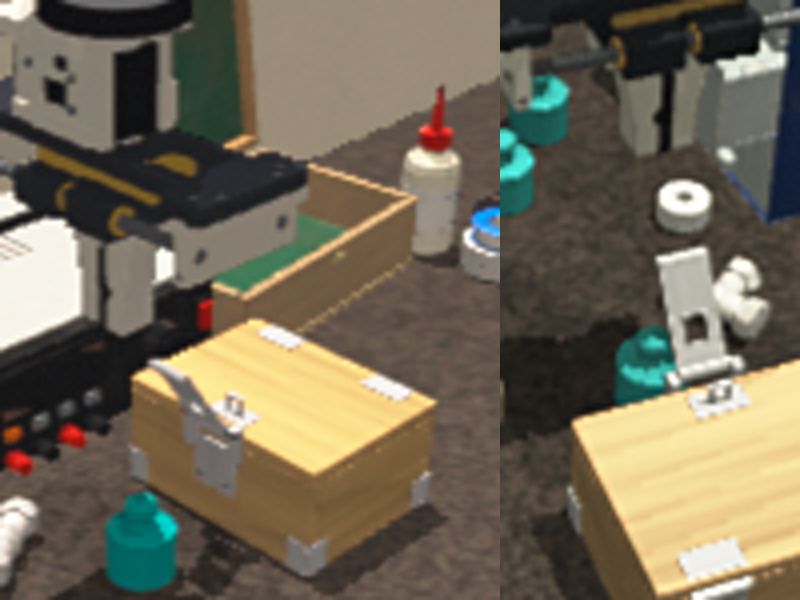

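Call:
carry_out(targets=[[0,0,0.04,0,0,0],[0,0,0.055,0,0,0],[0,0,0.028,0,0,0],[0,0,0,0,0,0]])

```text
time_s: 18.05
tcp_pos: [0.5425, 0.1302, 0.1207]
eef_rot: [179.9, -0.1, -92.9]
contact_force: [1.0, 0.4, 0.3]
gripper_width: 0.0005
gripper_force: 0.0
```

Run:
```python
from h import *
st()
yp,zp,t=.057,.079,.002; prev=np.array([.078,.120])
for ph,rho in((1.5,.045),(1.3,.046),(1.1,.047),(.9,.048),(.7,.050),(.5,.053),(.3,.056),(.15,.058),(0,.059)):
    p=np.array([yp-rho*np.cos(ph)+t*np.sin(ph)+.010, zp+rho*np.sin(ph)+t*np.cos(ph)+.008])
    d=p-prev; prev=p; print(ph,p.round(4),"tool x",round(-d[0]/.5,4),"z",round(-d[1]/.5,4))
```

```text
{'time_s': np.float64(18.05), 'joints': array([ 3.36075e+01,  1.55350e+01, -2.28145e+01, -1.40000e-03,
       -5.17798e+01, -3.65282e+01]), 'tcp_pos': array([0.5425, 0.1302, 0.1207]), 'eef_rot': array([ 1.798954e+02, -7.610000e-02, -9.292140e+01]), 'contact_force': array([0.9776, 0.435 , 0.2985]), 'gripper_width': np.float64(0.0005), 'gripper_force': np.float64(0.0)}
1.5 [0.0658 0.132 ] tool x 0.0244 z -0.0241
1.3 [0.0566 0.1319] tool x 0.0184 z 0.0003
1.1 [0.0475 0.1298] tool x 0.0183 z 0.0041
0.9 [0.0387 0.1258] tool x 0.0175 z 0.0079
0.7 [0.03   0.1207] tool x 0.0174 z 0.0102
0.5 [0.0214 0.1142] tool x 0.0172 z 0.0132
0.3 [0.0141 0.1055] tool x 0.0147 z 0.0174
0.15 [0.01   0.0976] tool x 0.0083 z 0.0156
0 [0.008 0.089] tool x 0.0039 z 0.0173
```

Call:
carry_out(targets=[[0.025,0,0,0,0,0],[0.025,0,0,0,0,0],[0.02,0,0,0,0,0],[0.018,0,0,0,0,0],[0.016,0,0,0,0,0]])

```text
time_s: 18.68
tcp_pos: [0.5405, 0.0785, 0.1217]
eef_rot: [-180.0, 0.0, -92.9]
contact_force: [0.7, 1.0, 1.2]
gripper_width: 0.0005
gripper_force: 0.4
```

Call:
carry_out(targets=[[0.012,0,-0.012,0,0,0],[0.012,0,-0.012,0,0,0],[0.018,0,0,0,0,0],[0.018,0,0.004,0,0,0],[0.018,0,0.008,0,0,0]])

```text
time_s: 19.3
tcp_pos: [0.5385, 0.0397, 0.1274]
eef_rot: [-180.0, 0.0, -92.9]
contact_force: [0.1, 1.3, 0.1]
gripper_width: 0.0001
gripper_force: 0.4
```

Call:
carry_out(targets=[[0.017,0,0.01,0,0,0],[0.017,0,0.013,0,0,0],[0.015,0,0.017,0,0,0],[0.008,0,0.016,0,0,0],[0.004,0,0.01,0,0,0]])

```text
time_s: 19.92
tcp_pos: [0.5369, 0.0098, 0.0938]
eef_rot: [180.0, 0.0, -92.9]
contact_force: [-1.4, 4.5, 0.5]
gripper_width: 0.0002
gripper_force: 2.4
```

Run:
```python
from h import *
st()
```

```text
{'time_s': np.float64(19.925), 'joints': array([ 2.19557e+01,  1.55372e+01, -2.71745e+01, -3.41000e-02,
       -4.72939e+01, -2.48368e+01]), 'tcp_pos': array([0.5369, 0.0098, 0.0938]), 'eef_rot': array([ 1.799844e+02,  2.040000e-02, -9.290420e+01]), 'contact_force': array([-1.4404,  4.4751,  0.4945]), 'gripper_width': np.float64(0.0002), 'gripper_force': np.float64(2.363)}
```

Call:
carry_out(targets=[[-0.004,0,0.003,0,0,0],[-0.003,0,0.005,0,0,0],[0,0,0.004,0,0,0],[0,0,0,0,0,0]])

```text
time_s: 20.42
tcp_pos: [0.5373, 0.0135, 0.0892]
eef_rot: [-180.0, 0.0, -92.8]
contact_force: [-2.7, -0.6, 4.9]
gripper_width: 0.0004
gripper_force: 2.7
```

Call:
carry_out(targets=[[0,0,0.003,0,0,0],[0,0,0.001,0,0,0],[0,0,0,0,0,0]])

```text
time_s: 20.8
tcp_pos: [0.5375, 0.0135, 0.0887]
eef_rot: [-179.9, 0.0, -92.8]
contact_force: [-6.5, 2.1, 20.7]
gripper_width: 0.0004
gripper_force: 10.0
```

Call:
carry_out(targets=[[0,0,-0.02,0,0,0],[0,0,-0.06,0,0,0],[0,0,-0.1,0,0,0],[0,0,-0.1,0,0,0],[0,0,0,0,0,0]])

```text
time_s: 21.42
tcp_pos: [0.5395, 0.0138, 0.2311]
eef_rot: [-179.6, 0.1, -92.8]
contact_force: [0.7, -0.0, -1.1]
gripper_width: 0.0004
gripper_force: 0.0
```

Run:
```python
from h import *
st()
b=r.capture("side"); a=r.capture("scene")
A=cv2.resize(a[130:250,200:325],(500,480),interpolation=cv2.INTER_CUBIC);B=cv2.resize(b[160:280,225:300],(300,480),interpolation=cv2.INTER_CUBIC)
cv2.imwrite("pics/t.png",np.hstack([A,B])[:,:,::-1])
```

```text
{'time_s': np.float64(21.425), 'joints': array([ 22.3369,   7.6538, -17.0961,   0.0714, -64.7857, -25.2157]), 'tcp_pos': array([0.5395, 0.0138, 0.2311]), 'eef_rot': array([-1.795522e+02,  1.392000e-01, -9.284810e+01]), 'contact_force': array([ 0.74  , -0.0442, -1.0752]), 'gripper_width': np.float64(0.0004), 'gripper_force': np.float64(0.0)}
```

View pics/t.png

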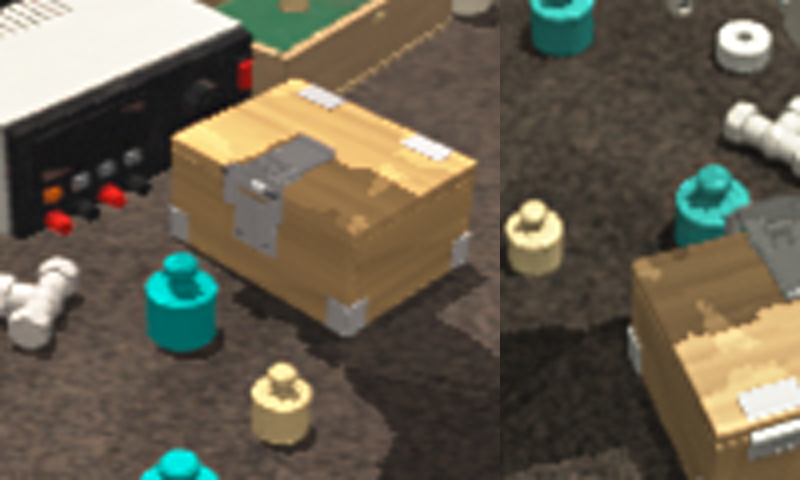

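The picture shows the hasp lying flat on the closed lid, with the staple through its slot at about (262,185). The small weight hasn't moved. I'm handing in.

```bash
python3 -c "
from plant import r
print(r.close_job())"
```

```text
the job is handed in; nothing more can be done
None
```

The job is handed in: the large brass weight stands upright in the case, the lid is closed and the hasp lies flat over the staple. I never touched the small weight or the adapter. The hand-in returned no verdict, so this rests on the last pictures and force readings.

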